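Release an air cleaner's filter drawer with a pin tool

TASK

Draw the pin tool out of its spring holder and use it to open the air cleaner's filter drawer: feel with the pin along the slot in the drawer's front for the sunken release button, press the button fully down, and with the pin still holding it down push the drawer all the way out to its stop. Then put the pin tool back in its holder, upright and fully home. Move the drawer only with the pin, do not force it, and leave the things standing round it alone.

Things in the scene. Friction and masses are not known exactly. Their poses are not given: they have to be found in the camera images.
- pin_tool: pin tool, pin down in its holder at the start, 150 mm long: steel pin of 7 mm diameter and 60 mm length with a round tip, below a square wooden handle 20 x 20 mm in section and 90 mm long; 0.12 kg. Origin: the very tip of the pin; z runs up along the tool, x and y are square to the handle's faces. The handle spans 60 to 150 mm above the origin.
- pin_holder: fixed aluminium tool holder, block 42 x 42 mm on a 64 x 64 mm foot, top 70 mm above the table, with an upright square bore 13 x 13 mm from its top down to 8 mm above the table, on the origin's vertical axis. Origin: centre of its underside. Seated, the tool's handle rests on the block's top, so its pin's tip is 10 mm above the table.
- holder_mouth (a point): centre of the bore at the holder's top face; axes as pin_holder. A sprung round steel nose stands into the bore from the -x side, 35 mm below the top; the entering pin pushes it aside (up to about 10 N downward, 4 N sideways) and it then presses the pin to the bore's +x wall, 3 mm off centre.
- air_cleaner: fixed white desk-top air cleaner, 140 x 160 x 96 mm, with vent slits on top. Origin: on the table, 60 mm behind the middle of its front face; x points to its back, so its front and the drawer face -x; z up.
- filter_drawer (a joint): travel of the grey filter drawer out of the cleaner's front, in m: 0 shut and latched, 0.055 out at its stop; grows along the cleaner's -x. Takes about 3 N once released. Catch teeth act along the way: if the button comes up before 0.040 the drawer catches again; let up beyond 0.040 it locks the drawer out.
- slot (a point): centre of the mouth of the slot in the top of the drawer's front lip, 65 mm above the table; moves with the drawer; axes as air_cleaner. Lip 50 mm (x) by 130 mm (y). Slot 14 mm wide (x), 52 mm long (y), black inside. Rigid floor 10 mm below the mouth, save one opening 15 mm long (y), as wide as the slot, its middle anywhere within 18 mm of the slot's middle: not reported.
- slot_end (a point): +y end of the slot's mouth, 26 mm from slot; axes the same. In the floor's opening lies the release button, its flat top 16 mm below the mouth: goes straight down against a spring (2.4 N at first, 6 N at the end), frees the drawer after 6 mm, stops after 9 mm (25 mm below the mouth). A pin in the opening pushes the drawer by the slot's side walls.
- primer_tin: round paint tin with black band, 78 mm diameter, 74 mm high, a bystander; origin at the centre of its underside. It stands on one side of the air cleaner and the holder on the other; which is where varies.
- pigment_jar: glass jar of green pigment with a black stopper, 56 mm diameter, 89 mm high, a bystander; origin at the centre of its underside
- tape_roll: roll of masking tape lying flat, 104 mm diameter, 25 mm high, a bystander; origin at the centre of its underside
There are look-alikes about, which are no part of the job. Of the things that look like the air_cleaner, the larger one is meant.

How it is judged:
On the way, in this order (a step that is already met when the one before it is completed fails the run):
1. the pin tool is drawn clear of its holder (z of pin_tool in the frame of pin_holder above 0.075 m), for 0.1 s.
2. the drawer is out by more than 48 mm with the pin tool still in touch with it (value of joint filter_drawer above 0.048 m and contact force between pin_tool and air_cleaner above 0.5 N), for 0.1 s.
At the end, for the whole second after the job is handed in: The drawer is out by more than 45 mm and at rest; the pin tool stands upright (within 0.12 rad) in its holder's bore, its tip within 7 mm of the bore's axis and its handle within 5 mm of resting on the block, released and at rest (value of joint filter_drawer above 0.045 m and velocity of joint filter_drawer below 0.01 m/s and horizontal distance between pin_tool and holder_mouth below 0.007 m and z of pin_tool in the frame of pin_holder below 0.015 m and angle between pin_tool's own z axis and vertical below 0.12 rad and linear speed of pin_tool below 0.02 m/s); the robot touches nothing.
It fails at once if the fingers or the arm push on the air cleaner or its drawer (over 3 N) (contact force between any of the fingers, the arm and air_cleaner above 3 N).
It fails at once if the pin tool is forced against the air cleaner or its drawer with more than 60 N (contact force between pin_tool and air_cleaner above 60 N).
It fails at once if the primer tin is moved more than 20 mm (distance of primer_tin from where it was at the start of the episode above 0.02 m).
It fails at once if the pigment jar is moved more than 20 mm (distance of pigment_jar from where it was at the start of the episode above 0.02 m).
It fails at once if the tape roll is moved more than 20 mm (distance of tape_roll from where it was at the start of the episode above 0.02 m).
It also fails if it takes over 64 s, if anything falls off the work surface, if the arm or the gripper's body presses on something with over 40 N, if the wrist force passes 120 N, or if a joint passes its speed limit or range.

ROBOT

A 6-joint arm with a two-finger parallel gripper is mounted at the origin on a cart in front of the work surface, level with it; the furniture and walls round the work are solid. World frame = base frame: x ahead of the robot, y to its left, z up, the work surface at z = 0. Lengths are in m, angles in rad, forces in N, time in s.
With the tool pointing down it reaches from about 0.2 to 0.875 m from the base axis. Payload 3.4 kg.
Tool frame: the origin (TCP) lies between the finger pads; the fingertips stand 25 mm ahead of it and the grasp point (between the pads) lies 6 mm ahead of it (r.nose_length is the z of the fingertips in the tool frame, in m); z points along the fingers, y is the line along which they close (so a half turn about z gives the same grasp; the last joint's range is limited). The gripper opens to 94 mm and grips with 3 to 60 N. Pads are 16 mm wide; open, the fingers measure 119 mm over their backs; the gripper's body (75 mm by 177 mm) begins 78 mm behind the grasp point.
Start: joints at [-1.386, 0.276, 1.505, -0, 1.361, -0.121], TCP at [0.173, -0.548, 0.23] pointing down, gripper open.
Joint ranges: [-2.89, 2.89], [-0.75, 2.08], [0.22, 2.7], [-1.18, 4.32], [0.11, 2.71], [-2.7, 2.7]. Speed limits (rad/s): [2.57, 2.57, 3.14, 3.14, 3.14, 3.14].

INTERFACE

Orientations are given as a unit quaternion [w, x, y, z].
In Python, from plant import r, gripper_to, inverse_kinematics, vision, models, telemetry gives the robot as it stands. Calls block until the motion is done:
- r.move_to(position, orientation): joint-space move of the TCP to a pose.
- r.move_l(position, rot=None, vel=0.15, guard=None): straight line of the TCP; rot=None keeps the orientation; vel is the mean speed in m/s. With guard (N) it stops when the force on the tool has changed by that much, and returns True; else False.
- r.movej(angles): joint-space move.
- gripper_to(opening, f_grip=None): finger opening in m; f_grip is the grip in N (None keeps the last); returns when the fingers have stopped.
- r.hold(seconds).
- inverse_kinematics(position, orientation): joint angles nearest the present ones, or None.
- vision.snapshot(name): name is "scene" or "side" or "wrist"; returns the picture (420x560x3 uint8, red, green, blue); there is no depth.
- vision.get_calibration(name): a dict with "fx", "fy", "cx", "cy" (pixels), "D" ([k1, k2, p1, p2, k3] as OpenCV has them; the pictures are not rectified), "position" and "orientation" of the camera in the world. Camera axes: x right, y down, z forward; pixel columns grow to the right and rows downward; lengths in m; the calibration is good to about 2 mm. A picture is of the moment at which its call begins: read the wrist's pose just before it. get_calibration takes no time and is no camera call; for the wrist camera it gives the pose at the moment of the call.
A pose or a line that the arm cannot do raises r.PlanningError and nothing moves.
- r.sign_off(): hands the job in; it is judged then, once.
Trained networks look in the newest picture that a camera, given by its name, has taken for a name from the list of things; names that differ only in an ending like _2 or _b are one class to them, and where a whole thing is asked for, a point or a joint stands for the part that bears it (a point fixed in the world has none). Each returns a list of dicts, best first, with "score" (0 to 1); they miss things now and then, are a little off and sometimes report something else, mostly with a low value. They report only what shows in the picture. A call takes as long as a camera call. They do not tell look-alikes from the thing itself.
- models.boxes_of(thing, camera): "at" ([x, y, z] in m, in world coordinates, good to about 4 mm: the middle of the surface that is visible of it).
- models.regions_of(thing, camera): "pixels" (420x560 bool, what is visible of it).
- models.mark_of(thing, camera): "at" ([x, y, z] in m, in world coordinates, good to about 4 mm: a listed point, or the origin of a listed thing).
Readings, each from a call of its own:
- telemetry.current_t(): time.
- telemetry.current_joints(): joint angles.
- telemetry.current_dq(): joint speeds.
- telemetry.current_joint_efforts(): joint torques, N m.
- telemetry.current_ee_pos(): TCP position.
- telemetry.current_tool_rot(): TCP orientation.
- telemetry.current_wrist_force(): force on the tool from outside, world axes, zero at the start.
- telemetry.current_torque(): the same for the moment, N m.
- telemetry.current_opening(): finger opening in m.
- telemetry.current_finger_force(): force on a finger pad.
Only numpy, scipy, OpenCV 4.12 (cv2) and the standard library are available. Lean on these libraries where they do the work, as an engineer would, in place of code of your own. Each camera call takes 0.05 s, during which the arm holds its last target. There are 200 camera calls.

## Working session

There is one attempt and no reset: what is moved stays moved. The work goes in short steps, each a Python script; the robot and the scene stay as the last script left them, time stands still between calls to the robot, and variables do not carry over. Pictures are saved under pics/ and viewed, at most 10 in all, crops included, and the job is handed in when it is done.

```bash
ls; mkdir -p pics; python3 - <<'E'
from plant import r, vision, models, telemetry
import cv2, numpy as np
ims=[]
for c in ("scene","side"):
    im=vision.snapshot(c); ims.append(im)
    cv2.imwrite(f"pics/{c}0.png",im[:,:,::-1])
    k=vision.get_calibration(c); print(c,np.round(k["position"],3),np.round(k["orientation"],3),k["fx"])
    for t in ("pin_tool","pin_holder","holder_mouth","air_cleaner","slot","slot_end","primer_tin","pigment_jar","tape_roll"):
        print(t,[(np.round(d["at"],3).tolist(),round(d["score"],2)) for d in models.mark_of(t,c)])
print(telemetry.current_t())
E
```

```text
pics
scene [-0.103  0.78   0.52 ] [ 0.186 -0.298  0.779 -0.519] 510.61079641627504
pin_tool []
pin_holder [([0.518, -0.262, 0.0], 0.63), ([0.735, 0.247, -0.001], 0.36)]
holder_mouth [([0.519, -0.259, 0.072], 0.88)]
air_cleaner [([0.688, -0.049, -0.003], 0.68), ([0.422, 0.155, -0.003], 0.64)]
slot [([0.601, -0.064, 0.065], 0.93), ([0.354, 0.14, 0.052], 0.66), ([0.734, 0.248, -0.0], 0.52), ([0.764, -0.232, 0.0], 0.48)]
slot_end [([0.601, -0.039, 0.063], 0.77)]
primer_tin [([0.555, 0.297, 0.002], 0.93), ([0.603, -0.067, 0.066], 0.66)]
pigment_jar [([0.733, 0.248, -0.0], 0.97), ([0.519, -0.261, -0.004], 0.61)]
tape_roll [([0.763, -0.232, 0.001], 0.56)]
side [ 0.628 -1.325  0.58 ] [-0.573  0.819  0.004 -0.01 ] 537.4105782527074
pin_tool []
pin_holder [([0.517, -0.263, -0.001], 0.89)]
holder_mouth [([0.515, -0.266, 0.07], 0.93)]
air_cleaner [([0.686, -0.046, -0.003], 0.86), ([0.419, 0.157, -0.004], 0.79)]
slot [([0.354, 0.139, 0.053], 0.9), ([0.606, -0.062, 0.064], 0.83)]
slot_end [([0.603, -0.039, 0.067], 0.95), ([0.351, 0.159, 0.047], 0.76), ([0.605, -0.064, 0.065], 0.54)]
primer_tin [([0.553, 0.299, -0.001], 0.95)]
pigment_jar [([0.737, 0.25, 0.0], 0.57)]
tape_roll [([0.763, -0.225, -0.003], 0.69)]
1.0
```

View pics/scene0.png

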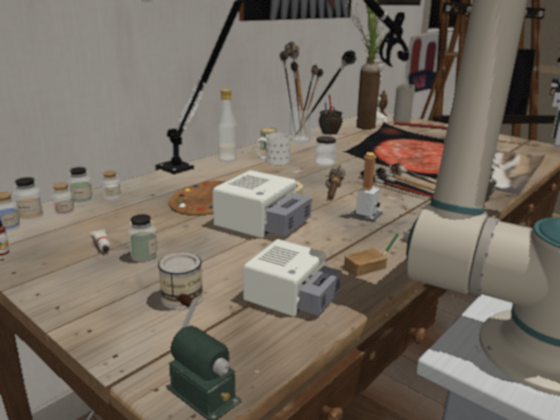

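View pics/side0.png

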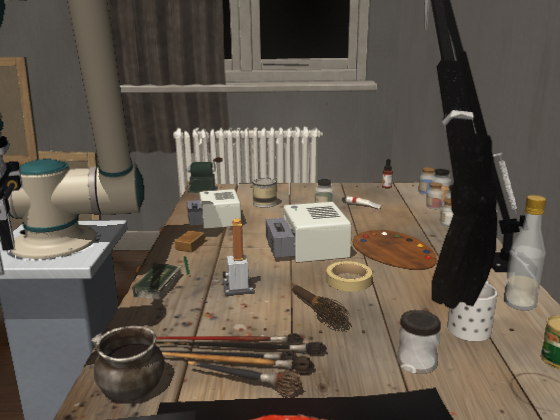

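The scene shows the big cleaner with its grey drawer facing the robot (scene px ~(255,205)). The holder, with the wooden handle up, is at scene px ~(368,185) and side px ~(237,260). The tin and jar are on the far left and the tape is behind. Next I'll take close wrist views.

```bash
cat > h.py <<'E'
from plant import r, gripper_to, inverse_kinematics, vision, models, telemetry
import cv2, numpy as np
from scipy.spatial.transform import Rotation as R
def down(yaw):  # tool z down, tool y axis (closing) at world angle yaw
    y=np.array([np.cos(yaw),np.sin(yaw),0]); z=np.array([0,0,-1.]); x=np.cross(y,z)
    return R.from_matrix(np.c_[x,y,z]).as_quat()[[3,0,1,2]]
def rot(q): return R.from_quat(np.array(q)[[1,2,3,0]])
def shot(c,name=None):
    k=vision.get_calibration(c); im=vision.snapshot(c)
    if name: cv2.imwrite(f"pics/{name}.png",im[:,:,::-1])
    return im,k
def ray(k,px,z):  # pixels -> world points at height z
    K=np.array([[k["fx"],0,k["cx"]],[0,k["fy"],k["cy"]],[0,0,1]])
    n=cv2.undistortPoints(np.array(px,float).reshape(-1,1,2),K,np.array(k["D"]))[:,0]
    d=rot(k["orientation"]).apply(np.c_[n,np.ones(len(n))]); p=np.array(k["position"])
    return p+d*((z-p[2])/d[:,2])[:,None]
def proj(k,P):
    K=np.array([[k["fx"],0,k["cx"]],[0,k["fy"],k["cy"]],[0,0,1]])
    c=rot(k["orientation"]).inv().apply(np.atleast_2d(P)-np.array(k["position"]))
    return cv2.projectPoints(c,np.zeros(3),np.zeros(3),K,np.array(k["D"]))[0][:,0]
def marks(c,ts):
    for t in ts: print(t,[(np.round(d["at"],4).tolist(),round(d["score"],2)) for d in models.mark_of(t,c)])
E
python3 - <<'E'
from h import *
k=vision.get_calibration("wrist"); T=rot(telemetry.current_tool_rot()); p=np.array(telemetry.current_ee_pos())
off=T.inv().apply(np.array(k["position"])-p); print("cam in tool",off, T.inv().apply(rot(k["orientation"]).apply([0,0,1])), k["fx"])
y=T.as_matrix()[:,1]; yaw=np.arctan2(y[1],y[0]); print("yaw",yaw)
for name,pt,z in (("w_hold",[.518,-.262],.36),("w_slot",[.605,-.063],.33)):
    for yw in (yaw,yaw+np.pi):
        q=down(np.pi/2 if abs(np.sin(yw))>.7 else 0) if False else down(yw)
        o=rot(q).apply(off); o[2]=0
        try: r.move_to([pt[0]-o[0],pt[1]-o[1],z],q); break
        except r.PlanningError as e: print(e)
    im,k=shot("wrist",name); print(name,k["position"],telemetry.current_joints())
    marks("wrist",("holder_mouth","pin_holder","pin_tool") if name=="w_hold" else ("slot","slot_end","air_cleaner"))
print(telemetry.current_t())
E
```

```text
cam in tool [ 0.08353769 -0.00079036 -0.15551586] [-2.85877693e-01  2.09145716e-04  9.58266091e-01] 349.09625297350004
yaw -1.2649906795610513
w_hold [ 0.51767526 -0.26280845  0.51485041] [-7.15239835e-01  1.53781180e-01  1.35560219e+00 -5.72871065e-04
  1.63343006e+00  5.51296895e-01]
holder_mouth [([0.5176, -0.2615, 0.0699], 0.89)]
pin_holder [([0.5171, -0.2651, 0.0005], 0.74)]
pin_tool [([0.5223, -0.2646, 0.0093], 0.84)]
w_slot [ 0.60494265 -0.06379398  0.485652  ] [-3.00018256e-01  1.71642638e-01  1.40212070e+00 -1.05213755e-03
  1.56724299e+00  9.66402132e-01]
slot [([0.605, -0.0662, 0.0589], 0.87), ([0.3549, 0.14, 0.0501], 0.67)]
slot_end [([0.6017, -0.0381, 0.0662], 0.69), ([0.3505, 0.1601, 0.0545], 0.69), ([0.5205, -0.2622, 0.0057], 0.49)]
air_cleaner [([0.6889, -0.0436, 0.001], 0.97), ([0.4229, 0.1518, -0.0021], 0.83)]
3.75
```

```bash
python3 - <<'E'
import cv2,numpy as np
a=cv2.imread("pics/w_hold.png");b=cv2.imread("pics/w_slot.png")
def crop(im,c):
    x,y=c; return cv2.resize(im[max(0,y-75):y+75,max(0,x-67):x+66],(400,450),interpolation=cv2.INTER_CUBIC)
cv2.imwrite("pics/two.png",np.hstack([cv2.resize(a,(400,300)),cv2.resize(b,(400,300))]))
E
```

```text
(no output)
```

View pics/two.png

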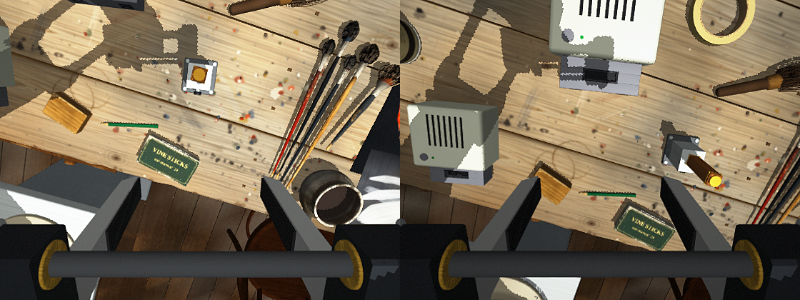

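The left half (w_hold) shows the holder block at px ~(280,107) with the tool's top in the middle. The right half (w_slot) shows the drawer lip with its black slot at px ~(280,105). I'll enlarge both for edge angles.

```bash
python3 - <<'E'
import cv2,numpy as np
a=cv2.imread("pics/w_hold.png");b=cv2.imread("pics/w_slot.png")
A=cv2.resize(a[70:145,245:315],None,fx=5.6,fy=5.6,interpolation=cv2.INTER_CUBIC)
B=cv2.resize(b[70:145,230:330],None,fx=4,fy=4,interpolation=cv2.INTER_CUBIC)
B=cv2.copyMakeBorder(B,0,A.shape[0]-B.shape[0],0,0,cv2.BORDER_CONSTANT)
cv2.imwrite("pics/zoom.png",np.hstack([A,B])); print(A.shape,B.shape)
E
```

```text
(420, 392, 3) (420, 400, 3)
```

View pics/zoom.png

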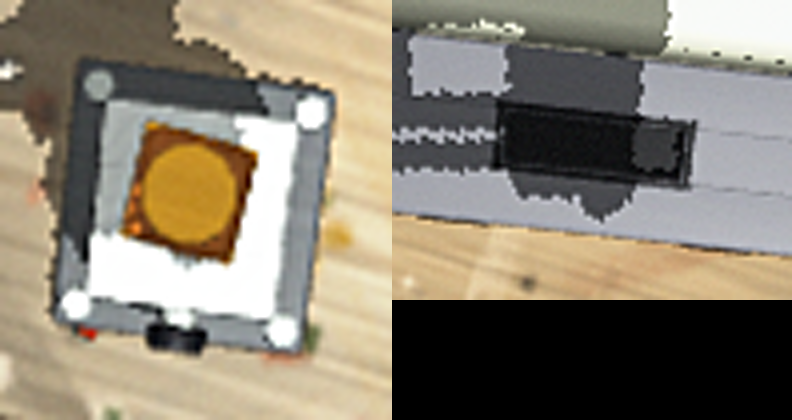

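The zoom shows the handle's top corners at (148,122), (257,155), (232,262) and (122,235). The nose housing is at the bottom (177,335), so holder +x points up in the picture. The slot's corners are at (498,100), (693,122), (690,187) and (495,167).

```bash
python3 - <<'E'
from h import *
k=dict(vision.get_calibration("wrist")); print(k["position"])
B=np.array([(498,100),(693,122),(690,187),(495,167)],float); B=(B-[392,0])/4+[230,70]
s=ray(k,B,.065); print("slot",s[:,:2].round(4),s.mean(0)); e=(s[0]+s[3]-s[1]-s[2])/2; print("len",np.linalg.norm(e),"y-axis ang",np.arctan2(e[1],e[0]), "w",np.linalg.norm(s[0]-s[3]),np.linalg.norm(s[1]-s[2]))
k["position"]=[0.51767526,-0.26280845,0.51485041]
def quad(P,z,n):
    p=ray(k,np.array(P)/5.6+[245,70],z); u=(p[0]+p[1]-p[2]-p[3])/2; v=(p[1]+p[2]-p[0]-p[3])/2
    print(n,p.mean(0).round(4),"up",np.linalg.norm(u),np.arctan2(u[1],u[0]),"right",np.linalg.norm(v),np.arctan2(v[1],v[0]))
quad([(148,122),(257,155),(232,262),(122,235)],.16,"handle")
quad([(82,60),(335,92),(302,352),(55,322)],.008,"foot")
quad([(103,100),(300,117),(280,315),(88,298)],.07,"block")
E
```

```text
[ 0.60485195 -0.06458041  0.48576884]
slot [[ 0.6085 -0.0349]
 [ 0.6194 -0.0901]
 [ 0.602  -0.095 ]
 [ 0.5905 -0.0392]] [ 0.60509373 -0.06478115  0.065     ]
len 0.05661906427326426 y-axis ang 1.7713176109060504 w 0.018517045195351325 0.01808073499830489
handle [ 0.5187 -0.261   0.16  ] up 0.01884101047665194 0.06431566983199383 right 0.01966647263633602 -1.523768783760263
foot [ 0.516  -0.2622  0.008 ] up 0.06273878098533087 0.18322038132795826 right 0.06260583639699231 -1.3858378045160185
block [ 0.5161 -0.2621  0.07  ] up 0.04165673360201083 0.21052890848435366 right 0.04260116429208005 -1.3511756674417168
```

```bash
python3 - <<'E'
from h import *
q=down(0.055)
r.move_to([.5187,-.261,.25],q); gripper_to(.06)
r.move_l([.5187,-.261,.116],vel=.2,guard=8)
print(telemetry.current_ee_pos(),telemetry.current_wrist_force())
gripper_to(.0,f_grip=45)
p0=np.array(telemetry.current_ee_pos()); print(p0,telemetry.current_opening(),telemetry.current_finger_force(),telemetry.current_wrist_force())
np.save("p0.npy",p0)
print(r.move_l(p0+[0,0,.11],vel=.1)); r.hold(.2)
print(telemetry.current_ee_pos(),telemetry.current_opening(),telemetry.current_wrist_force(),telemetry.current_torque(),telemetry.current_t())
im,k=shot("side","side1"); c=proj(k,telemetry.current_ee_pos())[0].astype(int); print(c)
cv2.imwrite("pics/side1c.png",cv2.resize(im[c[1]-60:c[1]+100,c[0]-70:c[0]+70,::-1],None,fx=3.5,fy=3.5,interpolation=cv2.INTER_CUBIC))
E
```

```text
[ 0.5194547  -0.26150644  0.11693132] [ 0.12813551 -0.97399627 -0.61614507]
[ 0.51882914 -0.26101024  0.1161678 ] 0.020223687149364174 44.98698055744171 [ 0.74536165 -0.15169092  1.33024628]
False
[ 0.5185636  -0.26087449  0.22555077] 0.019988228891963646 [ 0.41168656  0.54774896 -0.92048139] [ 0.03607494 -0.08438073 -0.01895679] 8.85
[235 191]
```

View pics/side1c.png

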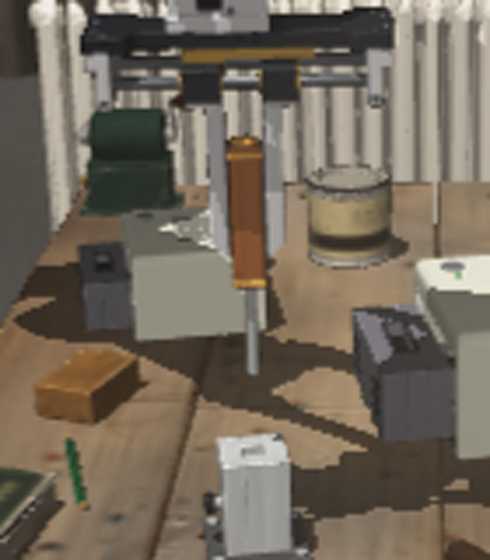

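The tool is held straight, with its tip at crop px (252,372), and it is clear of the holder. I'll now probe the slot.

```bash
cat >> h.py <<'E'
L=.106; A=.2
ex=np.array([np.cos(A),np.sin(A),0]); ey=np.array([-np.sin(A),np.cos(A),0])
S=np.array([.6045,-.0645,0])
def tip(u,v,z): return S+u*ex+v*ey+[0,0,z+L]
def st(): 
    p=np.array(telemetry.current_ee_pos()); d=p-S; return np.round([d@ex,d@ey,p[2]-L],4),np.round(telemetry.current_wrist_force(),1)
E
python3 - <<'E'
from h import *
r.move_to(tip(0,0,.13),down(A))
im,k=shot("wrist","w_tip"); 
for v in (0,7,-7,14,-14):
    v*=1e-3
    r.move_l(tip(0,v,.075 if v==0 else .062),vel=.12)
    g=r.move_l(tip(0,v,.046),vel=.025,guard=2.5)
    s=st(); print(v,g,s)
    if s[0][2]>.0605 : print("lip?"); break
    if s[0][2]<.0525: break
    r.move_l(tip(0,v,.062),vel=.1)
print(telemetry.current_t())
E
```

```text
0.0 True (array([-0.0002, -0.0001,  0.0464]), array([ 0.4, -0.3,  1.4]))
11.5
```

The tip went below floor level, so this is the button. I'll press it.

```bash
python3 - <<'E'
from h import *
g=r.move_l(tip(0,0,.038),vel=.02,guard=14); print(g,st())
E
```

```text
False (array([ 0.    , -0.0002,  0.039 ]), array([-1.5,  0. ,  9. ]))
```

```bash
python3 - <<'E'
from h import *
for u,gd in ((-.008,12),(-.03,12),(-.062,14)):
    g=r.move_l(tip(u,0,.038),vel=.04,guard=gd); print(g,st())
    if g: break
r.hold(.3); print(st(),telemetry.current_t())
im,k=shot("side","side2"); c=proj(k,S+[-.03,0,.06])[0].astype(int)
cv2.imwrite("pics/side2c.png",cv2.resize(im[c[1]-60:c[1]+70,c[0]-70:c[0]+90,::-1],None,fx=4,fy=4,interpolation=cv2.INTER_CUBIC))
E
```

```text
False (array([-0.0065, -0.0001,  0.0391]), array([0.5, 0.2, 6.7]))
False (array([-0.0282, -0.0001,  0.0391]), array([1.3, 0.9, 6. ]))
False (array([-0.0583, -0.0003,  0.0392]), array([4.8, 1.5, 4.9]))
(array([-0.0582, -0.0004,  0.0392]), array([4.7, 2.4, 4.9])) 14.3333
```

View pics/side2c.png

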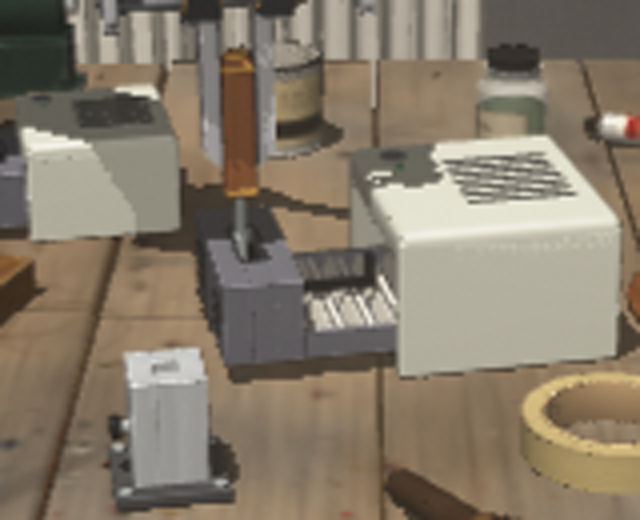

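The drawer stands well out with the pin in its slot. I'll push on gently to confirm it's at the stop, then withdraw the pin straight up.

```bash
python3 - <<'E'
from h import *
g=r.move_l(tip(-.070,0,.038),vel=.03,guard=9); print(g,st()); r.hold(.3); s=st(); print(s)
u=s[0][0]
im,k=shot("wrist","w_out"); 
r.move_l(tip(u+.003,0,.039),vel=.05)
print(st())
r.move_l(tip(u+.003,0,.15),vel=.15); r.hold(.2)
print(st(),telemetry.current_torque(),telemetry.current_opening(),telemetry.current_t())
shot("side"); marks("side",("slot","slot_end","pin_tool"))
shot("scene"); marks("scene",("slot","slot_end","pin_tool"))
E
```

```text
True (array([-0.0588, -0.0004,  0.0396]), array([1.5, 0.4, 2.6]))
(array([-0.0587, -0.0004,  0.0396]), array([-0.1,  1. ,  2.4]))
(array([-0.0563, -0.0002,  0.0391]), array([-1.9, -0.2,  5.4]))
(array([-0.0562,  0.0002,  0.1488]), array([-0.6, -0.4, -1.4])) [-0.05951628 -0.09788025  0.0529423 ] 0.01963325388183492 16.3083
slot [([0.5536, -0.075, 0.0654], 0.87), ([0.3537, 0.1333, 0.0553], 0.79), ([0.7419, 0.2461, 0.0026], 0.16)]
slot_end [([0.5509, -0.0514, 0.0651], 0.92), ([0.3531, 0.1606, 0.0488], 0.68), ([0.5523, -0.0731, 0.1509], 0.55)]
pin_tool [([0.5499, -0.0715, 0.1483], 0.73)]
slot [([0.5503, -0.0781, 0.0619], 0.64), ([0.355, 0.1401, 0.0471], 0.58)]
slot_end [([0.3509, 0.1553, 0.0497], 0.92), ([0.5481, -0.0483, 0.0683], 0.82)]
pin_tool [([0.5518, -0.0755, 0.1479], 0.78), ([0.5176, -0.2602, -0.0012], 0.19)]
```

The slot now reads about 53 mm further out, so the drawer is at its stop and locked. I'll hover over the holder and check alignment.

```bash
python3 - <<'E'
from h import *
p0=np.load("p0.npy"); H=np.array([.5163,-.2615,0])
q=down(.055)
r.move_l(np.array(telemetry.current_ee_pos())+[0,0,.01],vel=.2)
r.move_to([H[0],H[1],.26],q); r.move_l([H[0],H[1],.07+.014+L],vel=.15); r.hold(.2)
out=[]
for c in ("side","scene"):
    im,k=shot(c,c+"3"); x,y=proj(k,H+[0,0,.09])[0].astype(int)
    out.append(cv2.resize(im[y-45:y+35,x-40:x+40,::-1],(400,400),interpolation=cv2.INTER_CUBIC)); marks(c,("pin_tool","holder_mouth"))
    for P in (H+[0,0,.084],H+[0,0,.07]): print(c,(proj(k,P)[0]-[x-40,y-45])*5)
cv2.imwrite("pics/hov.png",np.hstack(out)); print(telemetry.current_ee_pos(),telemetry.current_t())
E
```

```text
pin_tool [([0.5148, -0.2569, 0.0863], 0.58)]
holder_mouth [([0.5139, -0.2622, 0.0698], 0.74)]
side [202.81235237 239.47136621]
side [203.95732964 268.61386154]
pin_tool [([0.5169, -0.2613, 0.0871], 0.78), ([0.5552, 0.2991, -0.0031], 0.44)]
holder_mouth [([0.5188, -0.257, 0.0695], 0.8)]
scene [200.57806387 238.2239334 ]
scene [198.2262109  264.51545669]
[ 0.51630962 -0.26163687  0.19023617] 18.8583
```

View pics/hov.png

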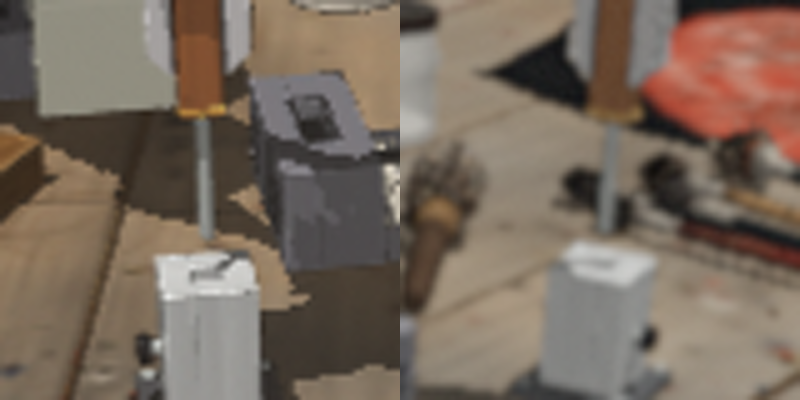

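The pin hangs over the bore: side view tip at (207,238) and bore at ~(205,270), within about 1–2 mm. I'll descend under guard.

```bash
python3 - <<'E'
from h import *
H=np.array([.5163,-.2615,0])
print(telemetry.current_wrist_force())
g=r.move_l([H[0],H[1],.045+L],vel=.04,guard=3); p=np.array(telemetry.current_ee_pos()); print(g,p,"tip z",p[2]-L,telemetry.current_wrist_force())
if not g:
    g=r.move_l([H[0],H[1],.0102+L],vel=.04,guard=20); p=np.array(telemetry.current_ee_pos()); print(g,"tip z",p[2]-L,p,telemetry.current_wrist_force(),telemetry.current_torque())
print(telemetry.current_t())
E
```

```text
[-0.07086245 -0.84771045 -0.99325227]
False [ 0.51650886 -0.26163164  0.15131228] tip z 0.04531227700461739 [-0.01549129 -0.53996386 -1.12435471]
False tip z 0.010187967989558885 [ 0.51646816 -0.26122178  0.11618797] [3.02771883 0.76264004 0.26221074] [ 0.30515687 -0.87225543  0.00573351]
21.0
```

```bash
python3 - <<'E'
from h import *
p=np.array(telemetry.current_ee_pos())
g=r.move_l(p-[0,0,.003],vel=.02,guard=8); print(g,telemetry.current_ee_pos(),telemetry.current_wrist_force())
gripper_to(.06); r.hold(.2)
p=np.array(telemetry.current_ee_pos())
r.move_l([p[0],p[1],.26],vel=.15); r.hold(.3)
out=[]
for c in ("side","scene"):
    im,k=shot(c,c+"4"); x,y=proj(k,[.518,-.261,.09])[0].astype(int)
    out.append(cv2.resize(im[y-45:y+35,x-40:x+40,::-1],(400,400),interpolation=cv2.INTER_CUBIC)); marks(c,("pin_tool","slot"))
cv2.imwrite("pics/end.png",np.hstack(out)); print(telemetry.current_wrist_force(),telemetry.current_t())
E
```

```text
True [ 0.51705477 -0.26107406  0.11615069] [ 0.66425571 -0.04103064  3.52963274]
pin_tool []
slot [([0.5523, -0.0718, 0.0635], 0.95), ([0.3539, 0.1369, 0.0524], 0.56)]
pin_tool []
slot [([0.3541, 0.139, 0.0489], 0.96), ([0.549, -0.0775, 0.0632], 0.56)]
[-0.17759071  0.34949049  0.27656763] 23.9
```

View pics/end.png

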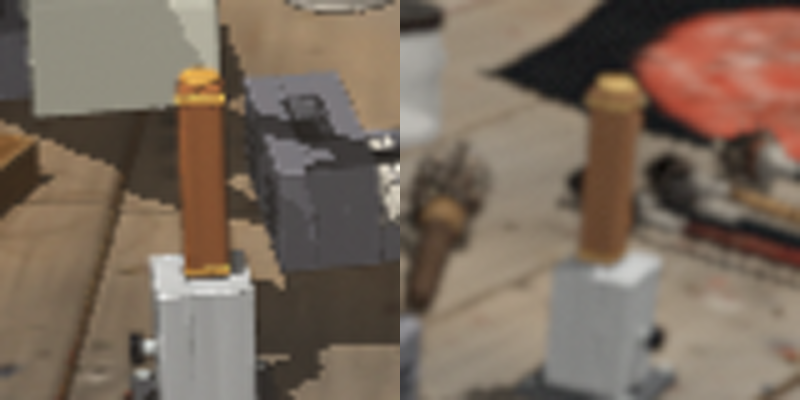

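The handle sits flush and upright on the block (its base is at ~(207,272) in the side crop), and the drawer is still out. I'll hand the job in.

```bash
python3 -c "
from plant import r
print(r.sign_off())"
```

```text
the job is handed in; nothing more can be done
None
```

I pushed the drawer out to its stop with the pin holding the button down, returned the tool upright and fully home in its holder, and handed the job in at about 24 s; no verdict came back.

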